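# Clamp the tube carousel on the bench mixer

### The job

Secure the tube carousel on the bench mixer: push the steel clamp strap by its orange fin round over the carousel until it is fully home against its stop, then push the red cam lever all the way down to its stop. Work by pushing only: do not pinch the fin between the fingers, leave the carousel seated where it is, and do not disturb the things standing around the mixer. Finish with the robot clear of everything.

Things in the scene. Friction and masses are not known exactly. Their poses are not given: they have to be found in the camera images.
- mixer: White bench mixer, fixed, housing 170 (x) x 235 (y) x 55 mm high, front panel to -x. Origin: centre of its underside, on the carousel's axis; z up. In its frame: strap pivot post at x 0, y +75 mm; ledge for the strap's free end at y -101 to -73, top 111 mm high; beside it an aluminium cheek (x 14 to 24 mm, 151 mm high), the strap's stop and the lever's bearing.
- strap (a joint): Angle (rad) of the clamp strap about its upright pivot. 0: fully home, along the mixer's -y over the carousel, against a firm stop. It grows as the strap swings out to the mixer's -x side (1.57: along -x); limit 1.8. Starts at 0.9 to 1.5. Stays where it is left: light friction, about 1 N at the fin, slightly damped.
- strap_pivot (a point): On the strap's pivot axis, 116 mm above the bench. Its frame turns with the strap: -y along the strap to its free end, z up, -x the side to push on. The strap is a flat steel bar 24 mm wide, 175 mm long from the pivot, underside 112 and top 120 mm above the bench.
- strap_fin (a point): Centre of the orange fin upright on top of the strap, 75 mm from the pivot, 140 mm above the bench: 50 mm long along the strap, 8 mm thick, 40 mm tall (120 to 160 mm above the bench). Axes as strap_pivot: -y along the strap to its free end. To close the strap, push on the fin's -x face, towards +x of this frame.
- fin_near: The fin's half on its -x side (the face to push), 4 mm thick; origin at the middle of the fin's foot, 120 mm above the bench.
- fin_far: The fin's half on its +x side, 4 mm thick; same origin. Pushing force on both halves at once counts as pinching.
- lever (a joint): Angle (rad) of the cam lever from upright. 0: straight up; it grows as the lever leans outward, to the mixer's -y side, away from the carousel; 1.45: firm stop, all the way down, nearly level. Starts at 0.35 to 0.75. Stays where it is left: friction, about 3.5 N square to the lever at the red pad.
- lever_pivot (a point): Point on the lever's level hinge axis (along the mixer's x), 140 mm above the bench, at x 0, y -85 mm of the mixer. Frame turns with the lever: z along the lever to its tip, +y is the upper face, to be pushed on.
- lever_pad (a point): Centre of the lever's red pad, 62 mm from the hinge axis: pad 30 mm wide (x), 12 mm thick (y), 40 mm long (z, 42 to 82 mm from the axis). Same axes as lever_pivot. The steel arm below it is 16 mm wide and 8 mm thick.
- carousel: Loose black tube carousel with a ring of white tubes, 110 mm across the flange, 50 mm high, about 0.25 kg, set in a collar on the mixer. Origin: centre of its underside, 55 mm above the bench. Its top is 105 mm above the bench, 3 mm below the rubber pad under the strap when the strap is home.
- tube_rack: Loose green tube rack, 85 x 125 x 28 mm with tubes to 38 mm, beyond the mixer. Origin: centre of its underside. Bystander.
- pipette_stand: Loose white stand with an upright pipette, foot 84 mm across, 204 mm tall. Origin: centre of its underside. Bystander.
- vial: Loose clear vial with blue cap, 26 mm across, 48 mm tall. Origin: centre of its underside. Bystander.
- jar: Loose amber jar with orange cap, 48 mm across, 62 mm tall. Origin: centre of its underside. Bystander.
There are look-alikes about, which are no part of the job. Of the things that look like the carousel, the smallest one is meant.

How it is judged (in metres and radians):
On the way, in this order (a step that is already met when the one before it is completed fails the run):
1. the strap is swung fully home while the lever is still up (value of joint strap below 0.06 rad and value of joint lever below 1.1 rad), for 0.2 s.
2. the cam lever is pushed down to its stop with the strap home (value of joint lever above 1.35 rad and value of joint strap below 0.06 rad), for 0.2 s.
At the end, for the whole second after the job is handed in: The strap is within 0.06 rad of home, the lever beyond 1.35 rad (stop at 1.45), the carousel seated within 6 mm of its start and level within 0.06 rad, the four bystanders within 30 mm of their starts and upright (all of step 2 and distance of carousel from where it was at the start of the episode below 0.006 m and angle between carousel's own z axis and vertical below 0.06 rad and distance of each of tube_rack, pipette_stand, vial, jar from where it was at the start of the episode below 0.03 m); the robot touches nothing.
It fails at once if the lever is pushed down (beyond 1.1 rad) before the strap is home (value of joint lever above 1.1 rad and value of joint strap above 0.12 rad).
It fails at once if the fin is pinched between the fingers (contact force between the fingers and fin_near above 1 N and contact force between the fingers and fin_far above 1 N).
It fails at once if the carousel is lifted or shoved out of its seat (10 mm) (distance of carousel from where it was at the start of the episode above 0.01 m).
It fails at once if a bystander is pushed away (30 mm), lifted or tipped (distance of any of tube_rack, pipette_stand, vial, jar from where it was at the start of the episode above 0.03 m or angle between any of tube_rack, pipette_stand, vial, jar's own z axis and vertical above 0.35 rad).
It also fails if it takes over 45 s, if anything falls off the work surface, if the arm or the gripper's body presses on something with over 40 N, if the wrist force passes 120 N, or if a joint passes its speed limit or range.

### The arm

A 6-joint arm with a two-finger parallel gripper is mounted at the origin on the work surface. World frame = base frame: x ahead of the robot, y to its left, z up, the work surface at z = 0. Lengths are in mm, angles in rad, forces in N, time in s.
With the tool pointing down it reaches from about 300 to 775 mm from the base axis. Payload 14.6 kg.
Tool frame: the origin (TCP) lies on the centre line of the jaws, within the pads' length; the fingertips stand 8 mm ahead of it and the grasp point (between the pads) lies 11 mm behind it; z points along the fingers, y is the direction in which the jaws open and shut (so a half turn about z gives the same grasp; the last joint's range is limited). The gripper opens to 94 mm and grips with 3 to 60 N. Pads are 16 mm wide; open, the fingers measure 119 mm over their backs; the gripper's body (75 mm by 177 mm) begins 78 mm behind the grasp point.
Start: joints at [1.184, 0.3, 1.521, -0, 1.321, -0.067], TCP at [172.904, 522.105, 213.446] pointing down, gripper open.
Joint ranges: [-3.03, 3.03], [-0.79, 2.21], [0.23, 2.52], [-1.04, 4.18], [0, 3.07], [-2.55, 2.55]. Speed limits (rad/s): [2.22, 2.22, 2.57, 3.14, 3.14, 3.14].

### API

Orientations are given as [roll, pitch, yaw] about the fixed x, y, z axes, in that order (R = Rz(yaw) Ry(pitch) Rx(roll)).
In Python, from cell import read_state, cams, manip gives the robot as it stands.
- The arm moves only by the shell command python3 -m handwheel 'ROWS' [OPENING] [FORCE]. ROWS is JSON, a list of rows, each a list of 4 numbers: the shift along the tool's x, y, z in m, then the turn about the tool's z in degrees. In form: [[dx, dy, dz, turn], ...]. A call has 1 to 5 rows; each row is the pose to reach, as a shift and turn from the pose measured when the call began, along the tool's axes at that moment; what a row does not reach only later rows make up. A row lasts 1/8 s, in which the tool goes at most 62.5 mm and 10.7 degrees, less where a joint would pass 70% of its speed; a pose out of reach is approached as far as the arm can. A call with a gripper value outside its range is refused whole. OPENING is the closure, from 0 (fully open) to 1 (shut), set as the call begins (- or left out, the last holds). The fingers move at their own pace and stop on an object; FORCE is the grip in N (left out, the last holds). Time passes only in rows, so rows that repeat a pose let the fingers close. It gives the time, the measured TCP pose, the force and the opening at its end, in the units of the state.
- read_state(): the state, without advancing time (a new reading comes with each control period).
- cams.camera(name): name is "side" or "top"; returns the picture (400x640x3 uint8, red, green, blue); there is no depth.
- cams.get_calibration(name): a dict with "vertical_fov" (degrees; the focal length in pixels is half the picture's height over the tangent of half this angle, whatever the lens; pixels are square), "cx", "cy" (the principal point, pixels), "dist_coeffs" ([k1, k2, p1, p2, k3] as OpenCV has them; the pictures are not rectified), "R" (3x3) and "t" (3): a world point X has camera coordinates R X + t. Camera axes: x right, y down, z forward; pixel columns grow to the right and rows downward; lengths in mm; the calibration is good to about 2 mm. A picture is of the moment at which its call begins. get_calibration takes no time and is no camera call.
- manip.sign_off(): hands the job in, once; it reports no verdict.
The state is a dict: "clock": time; "joints": joint angles; "qd": joint speeds; "effort": joint torques, N m; "eef_pos": TCP position; "eef_rot": TCP orientation; "wrist_force": force on the tool from outside, world axes, zero at the start; "moment": the same for the moment, N m; "finger_gap": finger opening in mm.
Only numpy, scipy, OpenCV 4.12 (cv2) and the standard library are available. Lean on these libraries where they do the work, as an engineer would, in place of code of your own. Each camera call takes 0.05 s, during which the arm holds its last target. There are 200 camera calls.

## Working session

There is one attempt and no reset: what is moved stays moved. The work goes in short steps, Python scripts to look and compute and a shell command to move; the robot and the scene stay as the last step left them, time stands still between calls to the robot, and variables do not carry over. Pictures are saved under pics/ and viewed, about 8 in all and at most 12, crops included, and the job is handed in when it is done.

```bash
mkdir -p pics; python3 - <<'E'
from cell import read_state,cams
import cv2
s=read_state();print(s)
for n in("top","side"):
    im=cams.camera(n);cv2.imwrite(f"pics/{n}0.png",im[:,:,::-1]);c=cams.get_calibration(n);print(n,c)
E
```

```text
{'clock': 0.0, 'joints': array([ 1.18441151e+00,  3.00486666e-01,  1.52154032e+00, -6.24476905e-06,
        1.32067936e+00, -6.66375058e-02]), 'qd': array([-0.00114012, -0.00080523,  0.0013183 , -0.00144824, -0.00098528,
       -0.0008678 ]), 'effort': array([ 1.37691859e-03, -5.31815851e+01, -3.52737737e+01,  7.08990684e-02,
        2.44575430e-02, -1.11275856e-04]), 'eef_pos': array([172.81596442, 521.89996763, 212.89502088]), 'eef_rot': array([-3.14048103e+00, -6.81237306e-05,  2.82184685e+00]), 'wrist_force': array([-1.01120691, -0.37778087,  0.54820296]), 'moment': array([-0.00230035,  0.01359974, -0.05813391]), 'finger_gap': 93.8488543739184}
top {'vertical_fov': 43.84162776716323, 'cx': 316.81131229132495, 'cy': 209.29855897978376, 'dist_coeffs': array([0.006316, 0.      , 0.      , 0.      , 0.      ]), 'R': array([[-0.01111599, -0.99992757,  0.00461489],
       [-0.99540109,  0.01062628, -0.09520375],
       [ 0.09514781, -0.00565195, -0.99544711]]), 't': array([  97.49454668,  563.64884038, 1192.07134687])}
side {'vertical_fov': 50.817540170983776, 'cx': 317.90026427641897, 'cy': 207.60343514935334, 'dist_coeffs': array([-0.0388976,  0.       ,  0.       ,  0.       ,  0.       ]), 'R': array([[ 0.93375168, -0.35786467,  0.00637837],
       [-0.17441962, -0.47051803, -0.8649801 ],
       [ 0.31254696,  0.80656411, -0.50176562]]), 't': array([-481.53517897,  260.15727555,  731.38161277])}
```

View pics/top0.png

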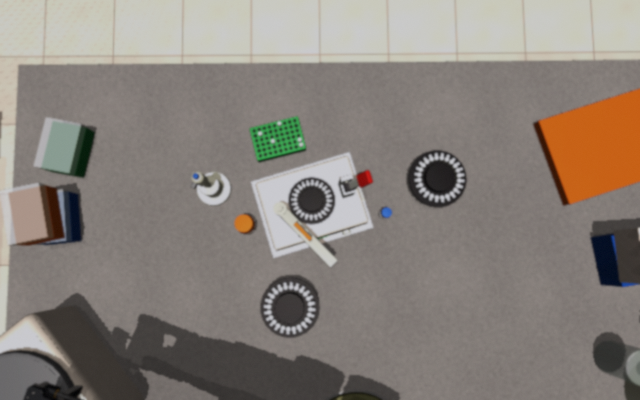

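View pics/side0.png

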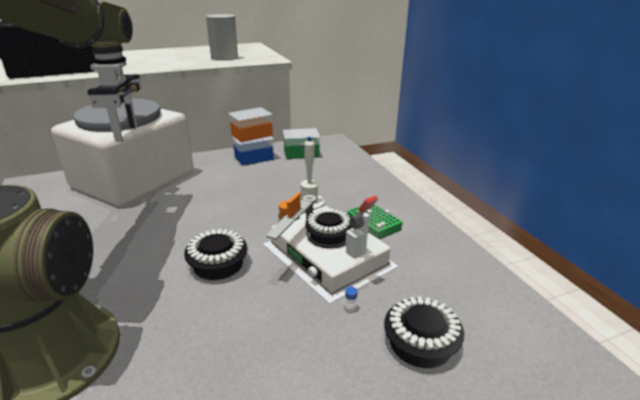

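Top view: the mixer's carousel is at about (312,200), the strap pivot at (281,207), the fin at (303,231), the strap's free end at (332,262) and the red pad at (365,178). The jar is at (245,223), the vial at (386,212) and the pipette at (212,187). The side view agrees.

```bash
cat > h.py <<'E'
import numpy as np,cv2
from cell import read_state,cams
from scipy.spatial.transform import Rotation as Ro
def K(n):
    c=cams.get_calibration(n);f=200/np.tan(np.radians(c["vertical_fov"]/2))
    return np.array([[f,0,c["cx"]],[0,f,c["cy"]],[0,0,1]]),c["dist_coeffs"],np.array(c["R"]),np.array(c["t"])
def ray(n,uv):
    k,d,R,t=K(n);p=cv2.undistortPoints(np.array([[uv]],float),k,d)[0,0]
    return -R.T@t,R.T@np.array([p[0],p[1],1])
def onz(n,uv,z):
    o,v=ray(n,uv);return o+v*(z-o[2])/v[2]
def tri(a,b):
    o1,v1=ray("top",a);o2,v2=ray("side",b)
    s=np.linalg.lstsq(np.c_[v1,-v2],o2-o1,rcond=None)[0]
    p,q=o1+s[0]*v1,o2+s[1]*v2;return (p+q)/2,np.linalg.norm(p-q)
def blobs(im,lo,hi,amin=12):
    m=cv2.inRange(cv2.cvtColor(im,cv2.COLOR_RGB2HSV),lo,hi)
    n,l,s,c=cv2.connectedComponentsWithStats(m)
    return [(c[i].round(1),s[i,4],cv2.minAreaRect(np.argwhere(l==i)[:,::-1].astype(np.float32))) for i in range(1,n) if s[i,4]>=amin]
def tool(p):  # world point or delta -> tool axes
    s=read_state();return Ro.from_euler("xyz",s["eef_rot"]).inv().apply(np.array(p)-s["eef_pos"])
E
python3 - <<'E'
from h import *
t=cv2.imread("pics/top0.png")[:,:,::-1].copy();s=cv2.imread("pics/side0.png")[:,:,::-1].copy()
for n,im in(("top",t),("side",s)):
    for nm,lo,hi in(("orange",(8,150,120),(20,255,255)),("red",(0,150,90),(5,255,255)),("red2",(170,150,90),(180,255,255)),("blue",(105,150,90),(125,255,255)),("green",(45,120,60),(80,255,255))):
        for b in blobs(im,lo,hi): print(n,nm,b[0],b[1],np.round(b[2][0],1),np.round(b[2][1],1),round(b[2][2],1))
for nm,uv,z in(("carousel",(312,200),105),("pivot",(281,207),120),("strapend",(332,262),120),("jar",(245,223),62),("vial",(386,212),48),("pipfoot",(213,188),10),("ch",(348,186),151)):print(nm,onz("top",uv,z).round(1))
for uv in((251,181),(350,153),(372,225),(274,255)):print("corner",onz("top",uv,55).round(1),onz("top",uv,0).round(1))
big=cv2.resize(t[140:275,200:400],(800,540),interpolation=cv2.INTER_CUBIC);cv2.imwrite("pics/tc.png",big[:,:,::-1])
E
```

```text
top orange [595.8 145.7] 8035 [601.9 146.4] [ 88.9 105.9] 72.0
top orange [243.4 223. ] 260 [243.3 222.8] [17.  17.7] 45.0
top orange [302.5 231. ] 60 [302.5 231. ] [20.5  2.1] 45.0
top red [364.1 178.3] 178 [364.1 178.2] [13.  14.3] 63.4
top blue [386.  212.1] 68 [386. 212.] [8. 8.] 90.0
top blue [613.3 242.4] 40 [613.6 243.5] [17.3  2.5] 78.7
top blue [626.9 283.8] 31 [627.5 284. ] [ 2. 11.] 90.0
top green [276.8 138.9] 1480 [277.4 138.8] [33.7 49. ] 76.0
side orange [243.3 128.1] 108 [250.5 129.5] [13. 39.] 90.0
side orange [287.9 203.4] 140 [288.4 201.2] [13.4 24.1] 26.6
side red [367.5 201.7] 49 [366.5 202.4] [ 4.5 19.8] 49.8
side blue [558.4 117.8] 42435 [539.5 153.5] [307. 199.] 90.0
side blue [250.1 153.1] 151 [253.3 154.6] [13.3 36.2] 86.7
side blue [350.9 290.9] 65 [351.5 290.5] [9. 7.] 0.0
side green [316.3 150.9] 33 [316.5 150.5] [11.  3.] 90.0
side green [293.5 151.5] 194 [293.5 151.5] [11. 17.] 90.0
side green [352.3 211.7] 38 [352.7 211.8] [5.1 7.9] 71.6
side green [389.6 224.3] 294 [387.2 226.1] [24.6 22.4] 26.6
side green [294.9 254.3] 72 [294.6 254.4] [18.2  4.9] 41.2
carousel [578.8 102.6 105. ]
pivot [561.8 172.9 120. ]
strapend [436.8  59.2 120. ]
jar [530.5 262.3  62. ]
vial [554.3 -75.1  48. ]
pipfoot [622.4 349.4  10. ]
ch [603.8  22.5 151. ]
corner [632.1 249.1  55. ] [640.6 256.1   0. ]
corner [698.1   9.6  55. ] [709.6   5.5   0. ]
corner [522.9 -39.9  55. ] [526.3 -46.3   0. ]
corner [454.1 194.3  55. ] [454.4 198.8   0. ]
```

View pics/tc.png

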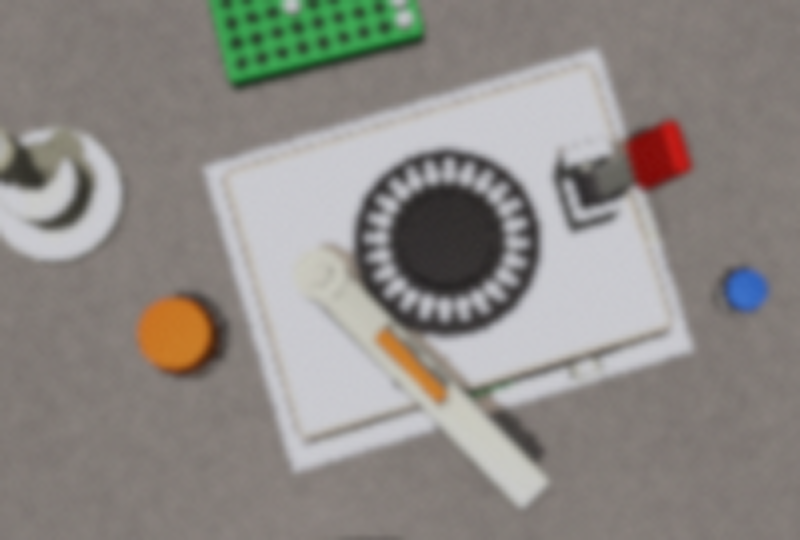

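Crop: housing top corners are at about (222,175), (600,65), (670,330) and (305,438). The pivot cap is at (320,275), the carousel centre at (447,242), the fin from (380,330) to (445,400), the strap end at (535,495), and the red pad at (660,155).

```bash
python3 - <<'E'
from h import *
f=lambda u,v:(200+(u+.5)/4-.5,140+(v+.5)/4-.5)
c=onz("top",f(447,242),105)[:2]; p=onz("top",f(320,275),122)[:2]
H=np.array([onz("top",f(*q),55)[:2] for q in((222,175),(600,65),(670,330),(305,438))])
print("car",c,"piv",p,np.linalg.norm(c-p),"housing c",H.mean(0),"sides",np.linalg.norm(H-np.roll(H,-1,0),axis=1))
for a,b in((H[1],H[0]),(H[2],H[3]),(c,p)): print("yaw",np.degrees(np.arctan2(*(a-b)[::-1]))+90)
fin=onz("top",(302.5,231),160)[:2];e=onz("top",f(535,495),120)[:2]
print("fin",fin,np.linalg.norm(fin-p),"end",e,np.linalg.norm(e-p))
for q in(fin,e): print("dir",np.degrees(np.arctan2(*(q-p)[::-1])))
print("red",tri((364.1,178.3),(367.5,201.7)))
E
```

```text
car [578.49770388 104.04772232] piv [558.55793318 175.86746705] 74.53636823037934 housing c [578.7637561  102.81058567] sides [237.54487738 165.77662807 226.82052708 165.74224853]
yaw 15.83505236658766
yaw 15.84337417688944
yaw 15.516587160680317
fin [504.88907336 123.73244493] 74.8225036030644 end [433.6615842   56.12232394] 173.0260017651338
dir -135.8305580943927
dir -136.20624979060221
red (array([613.91043688,  -9.02424656, 195.11220025]), np.float64(0.4968253775110912))
```

```bash
python3 -m handwheel '[[-0.04,-0.025,0,0],[-0.08,-0.05,0,0],[-0.125,-0.08,0,0],[-0.17,-0.105,0,0],[-0.21,-0.13,0,0]]' 1 20; python3 -m handwheel '[[-0.04,-0.025,0,5],[-0.08,-0.05,0,11],[-0.125,-0.08,0,17],[-0.17,-0.105,0,23],[-0.20,-0.125,0,27.5]]'; python3 - <<'E'
from h import *
s=read_state();print(s["eef_pos"],np.degrees(s["eef_rot"]),s["finger_gap"],s["wrist_force"])
u=np.array([np.cos(np.radians(-46)),np.sin(np.radians(-46)),0])
print(tool(np.array([504.9,123.7,148])-30*u))
E
```

```text
clock: 0.72
eef_pos: [332.2, 331.0, 212.9]
eef_rot: [-3.14, -0.0, 2.822]
wrist_force: [0.6, 1.2, 0.2]
finger_gap: 47.3
clock: 1.35
eef_pos: [483.7, 147.7, 212.8]
eef_rot: [-3.14, 0.0, 2.338]
wrist_force: [0.6, 0.6, 0.3]
finger_gap: 0.5
[483.7049349  147.6618306  212.77230954] [-1.79909127e+02  1.19750717e-02  1.33929150e+02] 0.541233435980911 [0.58730857 0.55012673 0.25337821]
[-1.94821833 -1.2936741  64.77485143]
```

```bash
python3 -m handwheel '[[-0.002,-0.001,0.03,0],[-0.002,-0.001,0.055,0],[-0.002,-0.001,0.065,0],[-0.002,-0.001,0.065,0]]'; cat >> h.py <<'E'
P=np.array([558.3,175.6]);YAW=15.7
def arc(ths,off=12,z=148):
    s=read_state();R=Ro.from_euler("xyz",s["eef_rot"]).inv();yaw=np.degrees(s["eef_rot"][2])
    for th in ths:
        a=np.radians(YAW-th);u=np.array([np.cos(a),np.sin(a)]);d=np.array([u[1],-u[0]])
        t=np.r_[P+75*d-off*u,z];print(th,R.apply(t-s["eef_pos"]).round(1),round((yaw-(180+YAW-th)+180)%360-180,1))
E
python3 - <<'E'
from h import *
arc([61.5,56,50,44,38])
im=cams.camera("top");cv2.imwrite("pics/t2.png",cv2.resize(im[140:275,200:400],(800,540),interpolation=cv2.INTER_CUBIC)[:,:,::-1])
E
```

```text
clock: 1.85
eef_pos: [484.2, 145.5, 147.7]
eef_rot: [-3.139, -0.0, 2.338]
wrist_force: [-0.3, 1.0, 0.6]
finger_gap: 0.6
61.5 [-18.1  -0.8  -0.3] -0.3
56 [-25.4  -1.6  -0.3] -5.8
50 [-33.3  -1.6  -0.3] -11.8
44 [-41.2  -0.9  -0.3] -17.8
38 [-49.    0.7  -0.3] -23.8
```

View pics/t2.png

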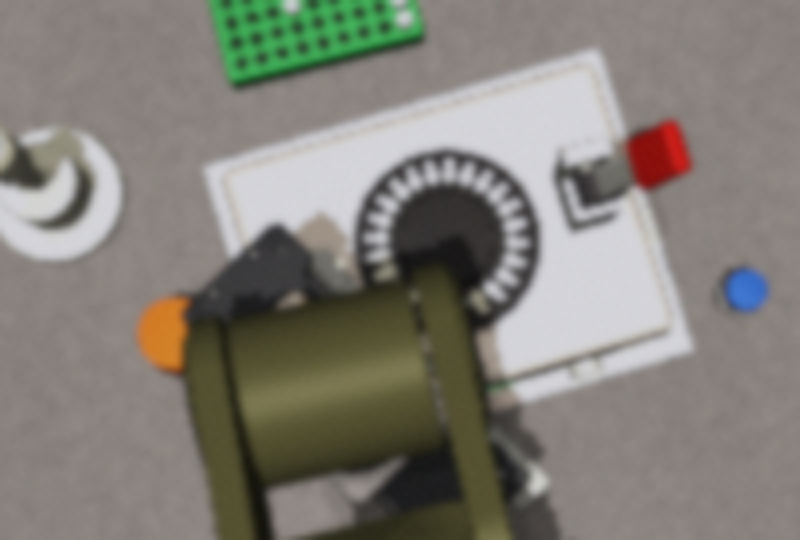

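The arm now hides the strap; lever pad (660,155), carousel, jar and vial look unmoved. I'll start pushing and check the contact by force.

```bash
python3 -m handwheel '[[-0.012,-0.001,0,0],[-0.018,-0.001,0,0],[-0.025,-0.0015,0,-6],[-0.033,-0.0015,0,-12],[-0.041,-0.001,0,-18]]';  python3 - <<'E'
from h import *
s=read_state();print(s["wrist_force"])
arc([38,32,26,20,14])
E
```

```text
clock: 2.52
eef_pos: [512.6, 114.9, 148.7]
eef_rot: [-3.14, 0.0, 2.655]
wrist_force: [-1.3, 1.1, 0.4]
finger_gap: -0.1
[-1.29847035  1.09241404  0.40302632]
38 [-7.4 -0.8  0.7] -5.6
32 [-15.3  -0.9   0.7] -11.6
26 [-23.2  -0.1   0.7] -17.6
20 [-31.    1.5   0.7] -23.6
14 [-38.6   3.9   0.7] -29.6
```

```bash
python3 -m handwheel '[[-0.0075,-0.001,0.0005,-5.5],[-0.0155,-0.001,0.0005,-11.5],[-0.023,0,0.0005,-17.5],[-0.031,0.0015,0.0005,-23.5],[-0.0385,0.004,0.0005,-29.5]]';  python3 - <<'E'
from h import *
s=read_state();print(s["wrist_force"])
arc([10,6,3,0,-2])
im=cams.camera("side");cv2.imwrite("pics/s3.png",cv2.resize(im[120:320,220:460],(720,600),interpolation=cv2.INTER_CUBIC)[:,:,::-1])
E
```

```text
clock: 3.15
eef_pos: [548.9, 99.8, 148.4]
eef_rot: [-3.14, -0.001, -3.11]
wrist_force: [-2.0, -1.2, 1.0]
finger_gap: 0.4
[-2.01279258 -1.16532834  1.01833711]
10 [-5.  -0.2  0.4] -3.9
6 [-10.2  -0.5   0.4] -7.9
3 [-14.2  -0.5   0.4] -10.9
0 [-18.2  -0.2   0.4] -13.9
-2 [-20.8   0.    0.4] -15.9
```

View pics/s3.png

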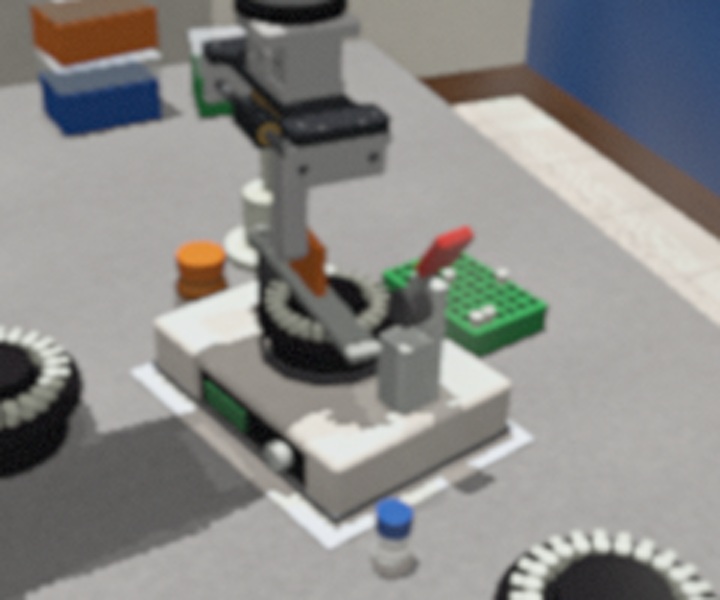

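The side view shows the fin (312,265) pushed by the fingers, with the strap end (360,345) about to reach the ledge. The lever (445,250) is untouched and the gripper is clear of it. Next I'll finish the swing.

```bash
python3 -m handwheel '[[-0.005,0,0.0005,-4],[-0.010,-0.0005,0.0005,-8],[-0.014,-0.0005,0.0005,-11],[-0.017,0,0.0005,-14],[-0.019,0,0.0005,-14]]';  python3 - <<'E'
from h import *
print(read_state()["wrist_force"]); arc([0,-2,-4])
E
```

```text
clock: 3.82
eef_pos: [567.2, 100.0, 148.0]
eef_rot: [-3.141, -0.005, -2.862]
wrist_force: [-21.0, -2.9, 12.5]
finger_gap: 0.5
[-21.01746018  -2.93965314  12.52048326]
0 [ 0.1  0.2 -0. ] 0.3
-2 [-2.5 -0.2 -0. ] -1.7
-4 [-5.2 -0.5 -0. ] -3.7
```

The 21 N rise at the predicted angle points to the stop. I'll hold briefly, then back off, rise clear and look.

```bash
python3 -m handwheel '[[-0.001,0,0,0],[-0.001,0,0,0],[-0.001,0,0,0]]'; python3 -m handwheel '[[0.02,0,0,0],[0.04,0,0,0],[0.05,0,-0.05,0],[0.05,0,-0.09,0],[0.05,0,-0.09,0]]'; python3 - <<'E'
from h import *
im=cams.camera("side");cv2.imwrite("pics/s4.png",cv2.resize(im[120:320,220:460],(720,600),interpolation=cv2.INTER_CUBIC)[:,:,::-1])
s=read_state()
a=np.radians(YAW);c=np.array([578.6,103.4]);y=np.array([-np.sin(a),np.cos(a)])
R=Ro.from_euler("xyz",s["eef_rot"]).inv()
print(s["eef_pos"],np.degrees(s["eef_rot"]))
for nm,yy,z in(("above",-72,245),("start",-72,205)):
    print(nm,R.apply(np.r_[c+yy*y,z]-s["eef_pos"]).round(1))
for al in(.4,.537,.7,.9,1.1,1.3,1.45,1.5):
    yy=-85-60*np.sin(al)+6*np.cos(al)+12.5;z=140+60*np.cos(al)+6*np.sin(al)+8
    print(al,"mixer y,z of TCP",round(yy,1),round(z,1))
E
```

```text
clock: 4.2
eef_pos: [566.9, 99.9, 148.1]
eef_rot: [3.142, -0.008, -2.864]
wrist_force: [-11.7, -1.5, 5.3]
finger_gap: 0.2
clock: 4.82
eef_pos: [520.6, 86.4, 241.7]
eef_rot: [-3.141, -0.002, -2.866]
wrist_force: [1.3, -0.3, -0.6]
finger_gap: 0.7
[519.91887775  86.33665159 239.42022884] [-179.98357075   -0.32898936 -164.21236578]
above [-61.  -71.5  -5.9]
start [-61.2 -71.5  34.1]
0.4 mixer y,z of TCP -90.3 205.6
0.537 mixer y,z of TCP -98.0 202.6
0.7 mixer y,z of TCP -106.6 197.8
0.9 mixer y,z of TCP -115.8 190.0
1.1 mixer y,z of TCP -123.3 180.6
1.3 mixer y,z of TCP -128.7 169.8
1.45 mixer y,z of TCP -131.3 161.2
1.5 mixer y,z of TCP -131.9 158.2
```

View pics/s4.png

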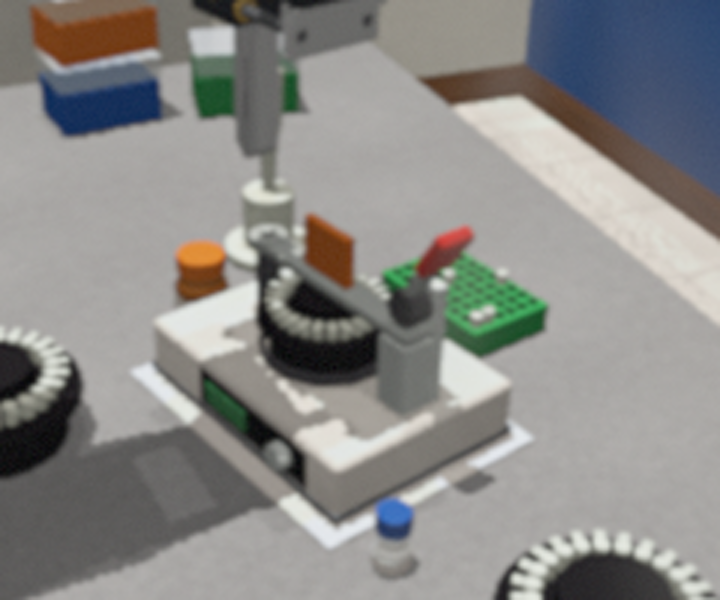

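Strap end (400,320) is on the ledge, the fin (330,250) is over the carousel and the lever is still up. I'll check the angle by number while moving to above the lever.

```bash
python3 -m handwheel '[[-0.03,-0.035,0,0],[-0.061,-0.0715,0,0],[-0.061,-0.0715,0.02,0],[-0.061,-0.0715,0.037,0],[-0.061,-0.0715,0.037,0]]'; python3 - <<'E'
from h import *
a=np.radians(YAW);c=np.array([578.6,103.4]);M=np.array([[np.cos(a),np.sin(a)],[-np.sin(a),np.cos(a)]])
im=cv2.imread("pics/s4.png")[:,:,::-1].copy()
for b in blobs(im,(5,150,80),(20,255,255),400):
    uv=(b[0]+.5)/3-.5+[220,120];print(b[0],b[1],"fin? mixer xy",M@(onz("side",uv,140)[:2]-c))
s=read_state();print("TCP mixer",M@(s["eef_pos"][:2]-c),s["eef_pos"][2])
im=cams.camera("side")
for b in blobs(im,(0,150,90),(5,255,255)):print("red",b[0],b[1])
E
```

```text
clock: 5.5
eef_pos: [596.9, 34.3, 200.1]
eef_rot: [3.141, -0.009, -2.866]
wrist_force: [-1.0, 0.7, -0.3]
finger_gap: 0.4
[95.4 34.9] 4491 fin? mixer xy [ 85.44077115 501.28430385]
[329.1 250.9] 2049 fin? mixer xy [ 0.7715973  -3.19976387]
[200.1 269.3] 2064 fin? mixer xy [-89.94126408  29.90241482]
TCP mixer [ -1.04993767 -71.49977666] 200.11809112670377
red [364.1 205. ] 32
```

Fin is 0.8 mm from the home line, so the strap is home to about 0.01 rad. Now the lever.

```bash
python3 -m handwheel '[[0,-0.015,-0.002,0],[0,-0.024,-0.002,0],[0,-0.030,0,0],[0,-0.036,0.003,0],[0,-0.044,0.010,0]]'; python3 - <<'E'
from h import *
print(read_state()["eef_pos"])
im=cams.camera("side");cv2.imwrite("pics/s5.png",cv2.resize(im[120:320,220:460],(720,600),interpolation=cv2.INTER_CUBIC)[:,:,::-1])
E
```

```text
clock: 6.18
eef_pos: [609.7, -8.3, 191.8]
eef_rot: [-3.141, -0.006, -2.866]
wrist_force: [-0.0, 1.4, 4.2]
finger_gap: 0.6
[609.68945415  -8.25527034 191.77328411]
```

View pics/s5.png

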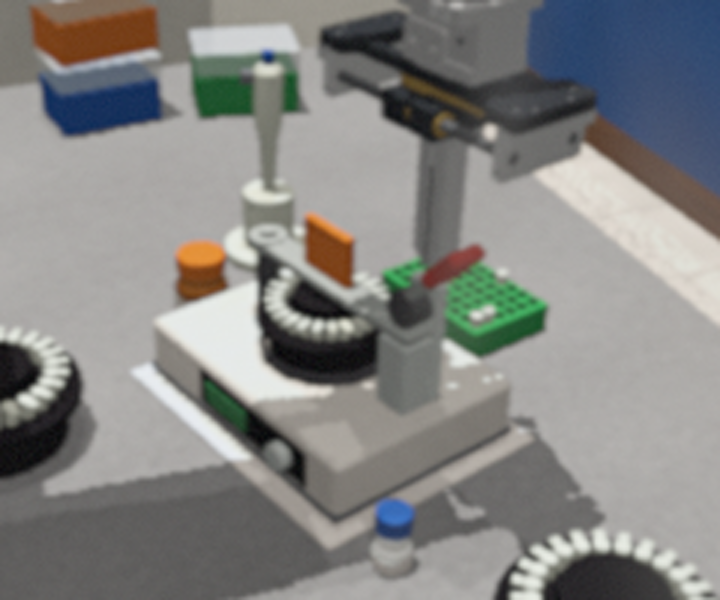

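The fingers are on the pad (455,265), the lever is leaning down further, and the strap is unmoved. I'll continue along the arc.

```bash
python3 -m handwheel '[[0,-0.0045,0.005,0],[0,-0.0085,0.011,0],[0,-0.0115,0.016,0],[0,-0.0145,0.021,0],[0,-0.0155,0.025,0]]'; python3 -m handwheel '[[0,-0.0005,0.003,0],[0,-0.001,0.006,0],[0,-0.001,0.008,0],[0,-0.001,0.009,0],[0,-0.001,0.009,0]]'
```

```text
clock: 6.85
eef_pos: [613.7, -24.4, 165.2]
eef_rot: [-3.141, -0.007, -2.866]
wrist_force: [1.3, -1.7, 4.4]
finger_gap: 0.5
clock: 7.48
eef_pos: [614.2, -25.4, 159.4]
eef_rot: [-3.14, -0.005, -2.866]
wrist_force: [-11.1, -0.9, 28.6]
finger_gap: 0.5
```

The wrist reads 28.6 N upward at the expected height, so this should be the lever's stop. I'll retreat straight up and sideways, then check.

```bash
python3 -m handwheel '[[0,0,0.001,0],[0,0,0.001,0],[0,0,-0.03,0],[0,0,-0.08,0],[0,0,-0.12,0]]'; python3 -m handwheel '[[0.05,0,-0.02,0],[0.1,0,-0.03,0],[0.15,0,-0.03,0],[0.2,0,-0.03,0],[0.2,0,-0.03,0]]'; python3 - <<'E'
from h import *
a=np.radians(YAW);c=np.array([578.6,103.4]);M=np.array([[np.cos(a),np.sin(a)],[-np.sin(a),np.cos(a)]])
t=cams.camera("top");s=cams.camera("side")
cv2.imwrite("pics/s6.png",np.hstack([cv2.resize(q,(400,400),interpolation=cv2.INTER_CUBIC) for q in(s[140:320,240:420],t[110:270,230:390])])[:,:,::-1])
for n,im in(("top",t),("side",s)):
    for nm,lo,hi in(("orange",(5,150,80),(20,255,255)),("red",(0,150,60),(5,255,255)),("blue",(105,150,90),(125,255,255)),("green",(45,120,60),(80,255,255))):
        for b in blobs(im,lo,hi):
            if 200<b[0][0]<420 and b[0][1]>110: print(n,nm,b[0],b[1],M@(onz(n,b[0],{"orange":140,"red":148}.get(nm,40))[:2]-c))
print(read_state()["wrist_force"],read_state()["eef_pos"])
E
```

```text
clock: 8.1
eef_pos: [614.4, -24.8, 280.6]
eef_rot: [-3.141, -0.005, -2.866]
wrist_force: [-0.1, -0.0, 0.3]
finger_gap: 0.4
clock: 8.72
eef_pos: [420.2, -79.4, 311.9]
eef_rot: [-3.141, -0.005, -2.867]
wrist_force: [0.6, 0.4, 0.2]
finger_gap: 0.4
top orange [311.6 197. ] 77 [ 2.76094074 -0.88354419]
top orange [244.  223.2] 281 [-11.30234279 159.2321737 ]
top red [374.5 177.8] 214 [   3.81651291 -146.79738213]
top blue [386. 212.] 67 [ -71.31622486 -166.61564983]
top green [276.8 138.8] 1471 [176.74186376  37.99379375]
side orange [249.1 131.8] 439 [ 77.25297263 501.6263852 ]
side orange [329.5 203. ] 226 [ 1.83235947 -2.31842625]
side orange [286.4 209.4] 229 [-89.8069253  29.9789022]
side red [377.4 229.4] 156 [   4.10701754 -150.56905337]
side blue [248.8 153.7] 161 [100.54343415 561.78509869]
side blue [350.9 291. ] 66 [ -69.77722845 -165.36031143]
side green [316.2 150.7] 33 [300.14382773 449.69718648]
side green [295.8 151.7] 141 [238.50061637 483.26345414]
side green [356.1 210.2] 64 [145.04270579  65.074741  ]
side green [391.3 222.7] 223 [175.41190382 -32.72649236]
side green [294.8 254.3] 76 [-91.12218787  -0.25455906]
[-0.09790669  0.03560622 -0.17314002] [422.19613922 -79.03038395 311.58472522]
```

View pics/s6.png

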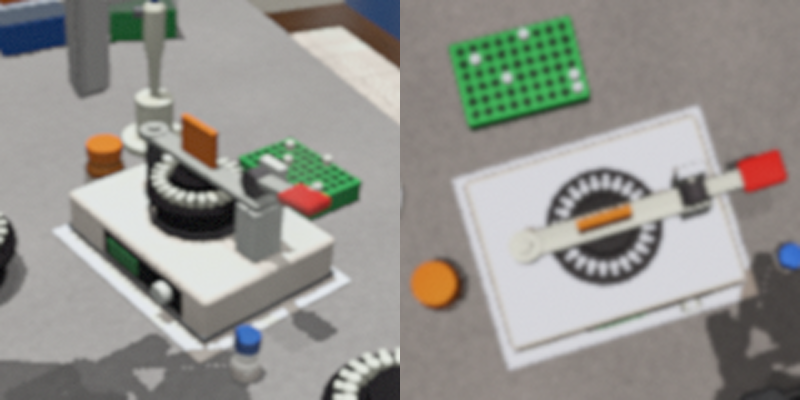

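Both views show the strap home along the mixer axis, the red pad nearly level at mixer y of about -147 to -151 mm (level target -147), and the carousel seated. The jar, vial and rack are at their starting pixels. Handing in.

```bash
python3 -c "
from cell import manip,read_state
print(manip.sign_off(),read_state()['clock'])"
```

```text
the job is handed in; nothing more can be done
the job is handed in; nothing more can be done
```

The strap is home over the carousel and the red lever is down at its stop. I handed the job in at about 9 s on the robot clock; sign-off gives no verdict.

I pushed the orange fin round with the closed fingers until the wrist force rose to about 21 N at the strap's stop. I then pushed the lever pad along its arc until the upward force reached about 29 N at its stop, and retreated clear.

**Strap:** the fin measured 1 to 3 mm off the home line in the different views. That corresponds to 0.01–0.04 rad. The lever pad also measured about 4 mm off in x, so I put most of this down to an error of about 1° in my mixer yaw estimate rather than the strap being short of its stop.

**Lever:** the pad centre measured at mixer y -147 mm (top) and -151 mm (side), against -147 mm expected at full down.

**Surroundings:** in the top view the jar, vial and rack were within 1 pixel of their starts. The carousel and pipette stand looked unmoved, by eye only. The wrist force was about zero with the arm clear.

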